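# Find the unlatched hatch of a beam enclosure and push it open

### The arm

A 7-joint arm with a two-finger parallel gripper is mounted at the origin on the work surface. World frame = base frame: x ahead of the robot, y to its left, z up, the work surface at z = 0. Lengths are in mm, angles in rad, forces in N, time in s.
With the tool pointing down it reaches from about 400 to 875 mm from the base axis. Payload 4.4 kg.
Tool frame: the origin (TCP) lies at the very end of the fingers, on their centre line; the grasp point (between the pads) lies 19 mm behind it; z points along the fingers, y is the direction in which the jaws open and shut (so a half turn about z gives the same grasp; the last joint's range is limited). The gripper opens to 85 mm and grips with 20 to 120 N. Pads are 22 mm wide; open, the fingers measure 114 mm over their backs; the gripper's body (76 mm by 85 mm) begins 54 mm behind the grasp point. The pads swing forward as they close: fully open they stand 13 mm farther back than shut.
Start: joints at [-1.365, 0.628, 0.038, 1.517, -0.027, 0.996, -0.02], TCP at [174.478, 626.159, 231.313] pointing down, gripper open.
Joint ranges: [-3.06, 3.06], [-0.37, 2.12], [-1.25, 1.32], [0.18, 2.47], [-1.1, 4.24], [0.23, 1.98], [-2.94, 2.94]. Speed limits (rad/s): [2.57, 2.57, 3.14, 3.14, 3.14, 3.14, 3.14].

### API

Orientations are given as [roll, pitch, yaw] about the fixed x, y, z axes, in that order (R = Rz(yaw) Ry(pitch) Rx(roll)).
In Python, from cell import ctrl gives the robot as it stands.
- The arm moves only by the shell command python3 -m pendant 'ROWS'. ROWS is JSON, a list of rows, each a list of 7 numbers: the shift along the world's x, y, z in m, then the turn, a rotation vector about the world's x, y, z in rad, then the opening, from -1 (shut) to 1 (fully open). A call has 1 to 8 rows; each row is the pose to reach, as a shift and turn from the pose commanded when the call began; what a row does not reach only later rows make up. A row lasts 1/10 s, in which the tool goes at most 50 mm and 8.59 degrees, less where a joint would pass 70% of its speed; a pose out of reach is approached as far as the arm can. A call with a gripper value outside its range is refused whole. The fingers move at their own pace and stop on an object; the grip force is fixed at half the most. Time passes only in rows, so rows that repeat a pose let the fingers close. It gives the time, the measured TCP pose, the force and the opening at its end, in the units of the state.
- ctrl.read_state(): the state, without advancing time (a new reading comes with each control period).
- ctrl.get_image(name): name is "scene" or "top" or "wrist"; returns the picture (480x640x3 uint8, blue, green, red); there is no depth.
- ctrl.get_calibration(name): a dict with "fx", "fy", "cx", "cy" (pixels), "R" (3x3) and "t" (3): a world point X has camera coordinates R X + t. Camera axes: x right, y down, z forward; pixel columns grow to the right and rows downward; lengths in mm; the calibration is good to about 2 mm. A picture is of the moment at which its call begins: read the wrist's pose just before it. get_calibration takes no time and is no camera call; for the wrist camera it gives the pose at the moment of the call.
- ctrl.finish_job(): hands the job in, once; it reports no verdict.
The state is a dict: "clock": time; "qpos": joint angles; "qd": joint speeds; "tau": joint torques, N m; "eef_pos": TCP position; "tool_rot": TCP orientation; "force": force on the tool from outside, world axes, zero at the start; "torque": the same for the moment, N m; "width": finger opening in mm.
Only numpy, scipy, OpenCV 4.12 (cv2) and the standard library are available. Lean on these libraries where they do the work, as an engineer would, in place of code of your own. Each camera call takes 0.05 s, during which the arm holds its last target. There are 200 camera calls.

### The job

One of the four identical hatches on top of the grey beam enclosure is unlatched. Press gently on the near end of each (the end towards the robot, with the thin line) until you find the one that rocks, then push that end down until the hatch tips over and stays fully open, and draw the fingers clear. Use only the fingertips: pick nothing up, and leave everything else where it stands.

Things in the scene. Friction and masses are not known exactly. Their poses are not given: they have to be found in the camera images.
- housing: grey beam enclosure fixed to the table, 100 mm high; from its origin (at table height) it spans x -90 to +110 mm and y -190 to +190 mm; its -x side faces the robot. Its flat top holds a row along y of four identical plain metal hatches, then a rear deck (x above +47 mm). Front rim 12 mm wide, ribs between hatches 8 mm; hollow below, floor at 5 mm
- press1 (a point): point on the top face of hatch 1 (hatch 1 is at the enclosure's +y end, 4 at its -y end; 90 mm apart), 12 mm from its near edge, mid-width; it moves with the hatch. Its axes are the enclosure's axes when the hatch is shut (z up, top face flush at 100 mm)
- hatch1 (a joint): angle of hatch 1, rad: 0 shut, 1.25 fully open against its stop. All four hatches are alike: a plate 120 (x) x 78 (y) x 6 mm, about 0.3 kg, that tips like a see-saw about an axis along the enclosure's y, 48 mm behind its near edge and 15 mm below its top face
- press2 (a point): point on the top face of hatch 2 (hatch 1 is at the enclosure's +y end, 4 at its -y end; 90 mm apart), 12 mm from its near edge, mid-width; it moves with the hatch. Its axes are the enclosure's axes when the hatch is shut (z up, top face flush at 100 mm)
- hatch2 (a joint): angle of hatch 2, rad: 0 shut, 1.25 fully open against its stop. All hatches: the near part, with a thin dark line across it, goes down into the enclosure while the far part rises, to about 75 mm above the top. Pressing the far part does nothing
- press3 (a point): point on the top face of hatch 3 (hatch 1 is at the enclosure's +y end, 4 at its -y end; 90 mm apart), 12 mm from its near edge, mid-width; it moves with the hatch. Its axes are the enclosure's axes when the hatch is shut (z up, top face flush at 100 mm)
- hatch3 (a joint): angle of hatch 3, rad: 0 shut, 1.25 fully open against its stop. All hatches: if latched, the near end gives under 2 mm and then stands firm on a block inside; if unlatched, it sinks freely under 1 to 3 N (a brief knock of 5 N or so at first touch is possible) and swings shut again when let go early
- press4 (a point): point on the top face of hatch 4 (hatch 1 is at the enclosure's +y end, 4 at its -y end; 90 mm apart), 12 mm from its near edge, mid-width; it moves with the hatch. Its axes are the enclosure's axes when the hatch is shut (z up, top face flush at 100 mm)
- hatch4 (a joint): angle of hatch 4, rad: 0 shut, 1.25 fully open against its stop. All hatches: the unlatched one, pushed past about 0.8 rad (a fingertip at the press point, 20 to 30 mm below the enclosure's top), falls over to fully open and stays there
- lens: small lens on a post and foot, 74 mm high, on the rear deck of the enclosure; origin at the centre of its underside
- post: plain steel post, 25 mm diameter, 55 mm high, standing on the rear deck of the enclosure; origin at the centre of its underside
- driver: screwdriver with black handle, 160 mm long, lying in front of the enclosure; origin at the centre of its underside (roughly)
- bottle: white bottle, 56 mm diameter, 110 mm high, left of the enclosure; origin at the centre of its underside
- carton: green carton 70 x 110 x 45 mm, right of the enclosure; origin at the centre of its underside
- fork: black table clamp, flat fork about 100 mm long, 9 mm thick, in front of the enclosure; origin at the centre of its underside (roughly)
- mouse: round black mouse, 60 mm diameter, 32 mm high, in front of the enclosure; origin at the centre of its underside

How it is judged (in metres and radians):
At the end, for the whole second after the job is handed in: Exactly one hatch, the unlatched one, stands open beyond 1.1 rad at rest, and the other three are shut (below 0.1 rad) (((value of joint hatch1 above 1.1 rad and velocity of joint hatch1 between -0.1 and 0.1 rad/s and value of joint each of hatch2, hatch3, hatch4 below 0.1 rad) or (value of joint hatch2 above 1.1 rad and velocity of joint hatch2 between -0.1 and 0.1 rad/s and value of joint each of hatch1, hatch3, hatch4 below 0.1 rad) or (value of joint hatch3 above 1.1 rad and velocity of joint hatch3 between -0.1 and 0.1 rad/s and value of joint each of hatch1, hatch2, hatch4 below 0.1 rad) or (value of joint hatch4 above 1.1 rad and velocity of joint hatch4 between -0.1 and 0.1 rad/s and value of joint each of hatch1, hatch2, hatch3 below 0.1 rad))); the robot touches nothing.
It fails at once if the enclosure or a hatch was pressed with more than 45 N (contact force between the fingers and housing above 45 N).
It fails at once if something standing around was picked up or moved by more than 20 mm (distance of any of lens, post, driver, bottle, carton, fork, mouse from where it was at the start of the episode above 0.02 m).
It also fails if it takes over 51 s, if anything falls off the work surface, if the arm or the gripper's body presses on something with over 40 N, if the wrist force passes 120 N, or if a joint passes its speed limit or range.

## Working session

There is one attempt and no reset: what is moved stays moved. The work goes in short steps, Python scripts to look and compute and a shell command to move; the robot and the scene stay as the last step left them, time stands still between calls to the robot, and variables do not carry over. Pictures are saved under pics/ and viewed, about 8 in all and at most 12, crops included, and the job is handed in when it is done.

```bash
mkdir -p pics; ls; python3 - <<'E'
from cell import ctrl
import cv2
s=ctrl.read_state(); print(s)
for n in("scene","top"):
    cv2.imwrite(f"pics/{n}0.png",ctrl.get_image(n)); print(n,ctrl.get_calibration(n))
E
```

```text
pics
{'clock': 0.0, 'qpos': array([-1.36479659,  0.62930373,  0.03839714,  1.51837922, -0.02700969,
        0.99631641, -0.01998096]), 'qd': array([ 0.00189382, -0.00133016,  0.00136297, -0.00145348,  0.00038695,
        0.0002257 , -0.00061202]), 'tau': array([-2.01970443e-04, -5.63410020e+01,  1.22684229e+00, -1.93430650e+01,
        1.12193293e-02,  1.08873876e-02, -2.08690047e-06]), 'eef_pos': array([174.27656586, 625.54272338, 230.41216441]), 'tool_rot': array([-3.13970214e+00, -1.13666197e-05,  2.86984267e+00]), 'force': array([ 0.50687974, -0.19678847, -0.80319919]), 'torque': array([ 0.01281732, -0.02126343,  0.0129185 ]), 'width': 85.37552620016012}
scene {'fx': 561.855662833594, 'fy': 561.855662833594, 'cx': 325.7942353240479, 'cy': 232.51028313940273, 'R': array([[-0.4563161 ,  0.88981639, -0.00154992],
       [ 0.70333543,  0.35961677, -0.61318435],
       [-0.54506411, -0.280896  , -0.78993832]]), 't': array([ 267.06235518, -336.94871887, 1436.59489638])}
top {'fx': 522.3136672676549, 'fy': 522.3136672676549, 'cx': 319.9575763371341, 'cy': 236.28550558793597, 'R': array([[ 0.00330329, -0.99969195, -0.02459852],
       [-0.98465343,  0.00104061, -0.174518  ],
       [ 0.17448984,  0.0247975 , -0.98434668]]), 't': array([  19.77093863,  547.29570433, 1117.68577577])}
```

View pics/top0.png

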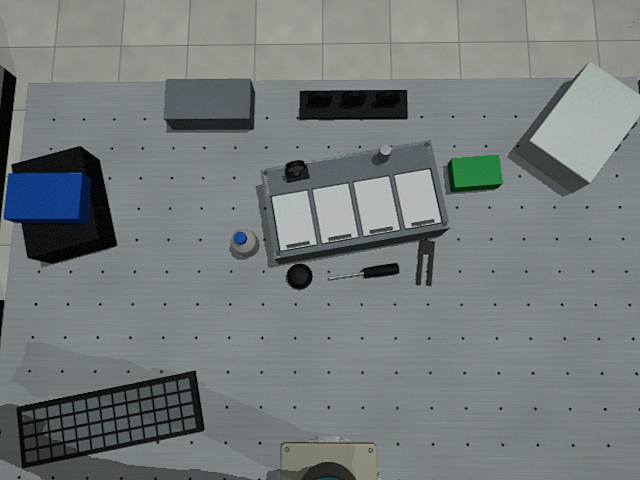

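View pics/scene0.png

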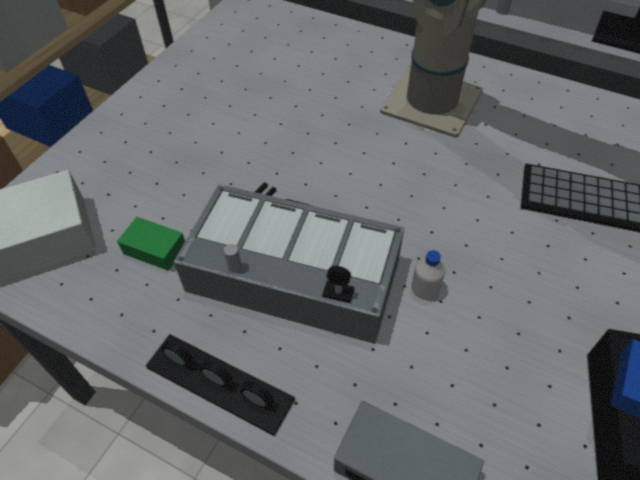

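The top view shows four white hatches (centres near (294,220), (335,213), (377,206), (418,199)) with dark lines at the near (lower) edge. The screwdriver, fork and mouse lie in front of them, the lens is at (295,170) and the post at (385,152). The scene view shows the same four hatches from behind, at (227,217), (272,230), (320,240) and (367,252). Next I'll measure from both views.

```bash
cat > h.py <<'E'
import numpy as np, cv2
from cell import ctrl
def quads(name,f,roi):
    im=cv2.imread(f); hsv=cv2.cvtColor(im,cv2.COLOR_BGR2HSV)
    x0,y0,x1,y1=roi; m=np.zeros(im.shape[:2],np.uint8)
    m[y0:y1,x0:x1]=((hsv[y0:y1,x0:x1,2]>185)&(hsv[y0:y1,x0:x1,1]<40))*255
    m=cv2.morphologyEx(m,cv2.MORPH_OPEN,np.ones((3,3)))
    cs=[c for c in cv2.findContours(m,cv2.RETR_EXTERNAL,cv2.CHAIN_APPROX_NONE)[0] if cv2.contourArea(c)>400]
    out=[]
    for c in cs:
        hull=cv2.convexHull(c); q=cv2.approxPolyN(hull,4,ensure_convex=True).reshape(-1,2).astype(float)
        out.append(q)
    return out
def ray(name,p):
    k=ctrl.get_calibration(name); R=np.array(k["R"]);t=np.array(k["t"])
    d=R.T@np.array([(p[0]-k["cx"])/k["fx"],(p[1]-k["cy"])/k["fy"],1]); return -R.T@t,d/np.linalg.norm(d)
def plane(name,p,z):
    o,d=ray(name,p); return o+d*(z-o[2])/d[2]
def tri(p,q):
    (o1,d1),(o2,d2)=ray("top",p),ray("scene",q)
    s=np.linalg.lstsq(np.c_[d1,-d2],o2-o1,rcond=None)[0]
    a,b=o1+s[0]*d1,o2+s[1]*d2; return (a+b)/2,np.linalg.norm(a-b)
E
python3 - <<'E'
from h import *
np.set_printoptions(precision=1,suppress=True)
def diag(q):  # diagonals' intersection
    l=np.cross(np.cross([*q[0],1],[*q[2],1]),np.cross([*q[1],1],[*q[3],1])); return l[:2]/l[2]
T=sorted(quads("top","pics/top0.png",(262,155,445,255)),key=lambda q:q[:,0].mean())
S=sorted(quads("scene","pics/scene0.png",(180,185,405,300)),key=lambda q:-q[:,0].mean())
print(len(T),len(S))
for n,Q in(("top",T),("scene",S)):
    for q in Q:
        w=np.array([plane(n,p,100)[:2] for p in q]); print(n,q.tolist(),'c',plane(n,diag(q),100)[:2],'sides',np.linalg.norm(w-np.roll(w,1,0),axis=1))
if len(T)==len(S)==4:
    for a,b in zip(T,S): print(*tri(diag(a),diag(b)))
E
```

```text
0 0
```

```bash
python3 - <<'E'
from h import *
for n,ps in(("top",[(294,215),(335,210),(377,205),(418,195),(300,245),(350,165),(316,215)]),("scene",[(227,217),(272,230),(320,240),(367,252),(270,275),(250,215)])):
    h=cv2.cvtColor(cv2.imread(f"pics/{n}0.png"),cv2.COLOR_BGR2HSV); print(n,[h[y,x].tolist() for x,y in ps])
E
```

```text
top [[90, 6, 184], [60, 6, 185], [78, 7, 185], [72, 7, 184], [90, 14, 89], [100, 30, 102], [97, 29, 78]]
scene [[90, 12, 171], [90, 14, 170], [90, 14, 170], [94, 12, 171], [103, 23, 101], [86, 13, 161]]
```

```bash
sed -i 's/>185/>142/; s/<40/<25/' h.py; cat > m.py <<'E'
from h import *
np.set_printoptions(precision=1,suppress=True)
def diag(q):
    l=np.cross(np.cross([*q[0],1],[*q[2],1]),np.cross([*q[1],1],[*q[3],1])); return l[:2]/l[2]
T=sorted(quads("top","pics/top0.png",(262,155,445,255)),key=lambda q:q[:,0].mean())
S=sorted(quads("scene","pics/scene0.png",(180,185,405,300)),key=lambda q:-q[:,0].mean())
print(len(T),len(S))
C={}
for n,Q in(("top",T),("scene",S)):
    for q in Q:
        w=np.array([plane(n,p,100)[:2] for p in q]); C.setdefault(n,[]).append(plane(n,diag(q),100)[:2]); print(n,q.astype(int).tolist(),'c',C[n][-1],'sides',np.linalg.norm(w-np.roll(w,1,0),axis=1))
if len(T)==len(S)==4:
    for a,b in zip(T,S): print(*tri(diag(a),diag(b)))
    for n in C:
        c=np.array(C[n]); v=c[0]-c[3]; yaw=np.arctan2(-v[0],v[1]); ex=np.array([np.cos(yaw),np.sin(yaw)]); print(n,'yaw',yaw*1000,'pitch',np.linalg.norm(v)/3,'origin',c.mean(0)+18*ex,'press',(c-48*ex).tolist())
E
python3 m.py
```

```text
4 4
top [[316, 244], [280, 250], [271, 197], [307, 190]] c [572.9  76.3] sides [120.3  77.6 118.   79.4]
top [[358, 236], [322, 243], [312, 189], [348, 183]] c [589.6 -13.4] sides [118.5  78.1 120.6  79.1]
top [[399, 229], [363, 235], [353, 182], [388, 176]] c [ 606.  -100.4] sides [119.   77.7 118.6  77.1]
top [[441, 222], [405, 228], [394, 175], [429, 169]] c [ 621.2 -189.6] sides [119.4  77.8 119.   77.1]
scene [[394, 231], [378, 282], [337, 272], [354, 222]] c [575.6  76.9] sides [ 77.3 118.7  74.4 118.5]
scene [[347, 220], [329, 270], [289, 259], [309, 211]] c [590.1 -12.5] sides [ 76.  119.4  75.8 117.8]
scene [[302, 210], [281, 258], [242, 248], [265, 201]] c [ 607.1 -100.6] sides [ 76.4 118.4  75.8 118.8]
scene [[258, 200], [235, 246], [198, 236], [223, 191]] c [ 622.2 -188.8] sides [ 75.  116.8  74.8 117.3]
[573.6  76.4  97.2] 0.41544372967382315
[589.7 -13.1  99.3] 0.6981517061285719
[ 606.3 -100.8   99. ] 0.6169733982342454
[ 621.4 -189.7   98.7] 0.32918099632019887
top yaw 179.4054382750045 pitch 90.10828173070917 origin [615.1 -53.6] press [[525.7122785458046, 67.78008810618837], [542.4052769136315, -21.940707285948935], [558.7361482537152, -108.97351159436998], [573.9502836352436, -198.20603332336844]]
scene yaw 173.39601471358586 pitch 89.91695723587742 origin [616.5 -53.1] press [[528.3462654969215, 68.61686966753977], [542.7751661170443, -20.732989268931945], [559.8082000808182, -108.88463616729099], [574.8859591881865, -197.0889633473768]]
```

Both views agree to about 1–2 mm: yaw is about 0.177 rad and the hatch tops stand at z ≈ 99. I take the press points as 1 (527,68), 2 (542.5,-21.3), 3 (559,-109) and 4 (574.5,-197.7). I'll aim 4 mm further in to stay clear of the rim, and approach high with the fingers shut and the jaws along the enclosure's y.

```bash
python3 -m pendant '[[0.022,-0.034,0,0,0,0.06,-1],[0.044,-0.068,0,0,0,0.12,-1],[0.066,-0.102,0,0,0,0.18,-1],[0.088,-0.136,0,0,0,0.24,-1],[0.11,-0.17,0,0,0,0.3,-1],[0.132,-0.204,0,0,0,0.36,-1],[0.154,-0.238,0,0,0,0.42,-1],[0.176,-0.272,0,0,0,0.449,-1]]'
```

```text
clock: 0.9
eef_pos: [351.0, 352.5, 231.1]
tool_rot: [-3.141, -0.0, -2.962]
force: [0.8, 1.0, -0.0]
width: -0.1
```

```bash
python3 -m pendant '[[0.022,-0.036,0,0,0,0,-1],[0.045,-0.072,0,0,0,0,-1],[0.068,-0.107,0,0,0,0,-1],[0.09,-0.143,0,0,0,0,-1],[0.113,-0.178,0,0,0,0,-1],[0.135,-0.214,0,0,0,0,-1],[0.158,-0.25,0,0,0,0,-1],[0.181,-0.285,0,0,0,0,-1]]'; python3 -c "
from cell import ctrl
s=ctrl.read_state();print(s)"
```

```text
clock: 1.7
eef_pos: [531.9, 67.4, 231.1]
tool_rot: [3.142, -0.001, -2.965]
force: [0.7, 0.7, -0.2]
width: 0.3
{'clock': 1.7, 'qpos': array([-0.15481579,  0.46548716, -0.03415411,  1.83478231,  0.02051306,
        0.84233137,  1.54874349]), 'qd': array([ 0.69749747,  0.24085283,  0.03715415, -0.44919665, -0.02456675,
        0.19922962,  0.75718351]), 'tau': array([-2.47281656e+00, -4.74996579e+01,  7.89473802e-01, -1.54167867e+01,
        1.25607317e-01, -2.43674830e-02, -7.63803776e-01]), 'eef_pos': array([531.90465402,  67.3817135 , 231.08241968]), 'tool_rot': array([ 3.14157662e+00, -6.69791878e-04, -2.96463971e+00]), 'force': array([ 0.72001651,  0.66020448, -0.21076292]), 'torque': array([ 0.02248576, -0.06977765, -0.00408042]), 'width': 0.273532533833243}
```

```bash
python3 -m pendant '[[0,0,-0.03,0,0,0,-1],[0,0,-0.06,0,0,0,-1],[0,0,-0.09,0,0,0,-1],[0,0,-0.115,0,0,0,-1],[0,0,-0.115,0,0,0,-1],[0,0,-0.115,0,0,0,-1]]'; python3 -c "
from h import *
t=ctrl.get_image('top');s=ctrl.get_image('scene')
cv2.imwrite('pics/c1.png',np.hstack([cv2.resize(t[130:270,250:400],None,fx=2.6,fy=2.6),cv2.resize(s[180:320,290:440],None,fx=2.6,fy=2.6)]))"
```

```text
clock: 2.3
eef_pos: [531.4, 69.1, 116.3]
tool_rot: [-3.142, -0.001, -2.964]
force: [0.2, -0.1, -0.1]
width: -0.0
```

View pics/c1.png

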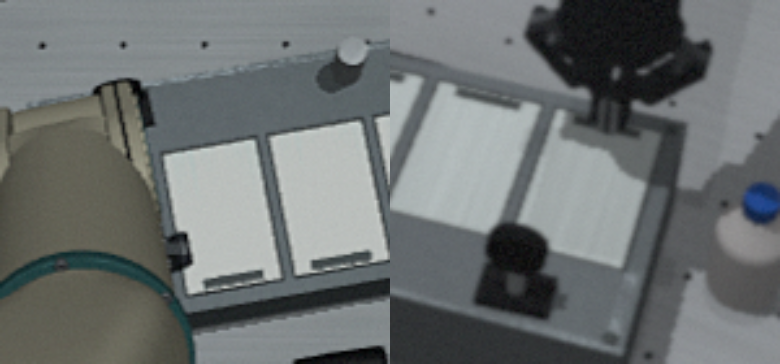

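The fingertips hover over the near end of hatch 1, by its dark line. Now I'll press gently.

```bash
python3 -m pendant '[[0,0,-0.006,0,0,0,-1],[0,0,-0.011,0,0,0,-1],[0,0,-0.013,0,0,0,-1],[0,0,-0.015,0,0,0,-1],[0,0,-0.016,0,0,0,-1],[0,0,-0.017,0,0,0,-1]]'
```

```text
clock: 3.0
eef_pos: [531.1, 69.1, 99.3]
tool_rot: [-3.142, -0.001, -2.964]
force: [-1.9, -0.9, 10.2]
width: 0.1
```

```bash
python3 -m pendant '[[0,0,-0.001,0,0,0,-1],[0,0,-0.002,0,0,0,-1],[0,0,-0.002,0,0,0,-1]]'
```

```text
clock: 3.3
eef_pos: [531.1, 69.1, 99.2]
tool_rot: [-3.142, -0.0, -2.965]
force: [-5.7, -0.5, 18.7]
width: -0.0
```

Hatch 1 stands firm at 18.7 N and z = 99.2, so it is latched. On to hatch 2.

```bash
python3 -m pendant '[[0,0,0.02,0,0,0,-1],[0.005,-0.03,0.02,0,0,0,-1],[0.011,-0.06,0.02,0,0,0,-1],[0.0155,-0.0885,0.02,0,0,0,-1],[0.0155,-0.0885,0.012,0,0,0,-1],[0.0155,-0.0885,0.006,0,0,0,-1],[0.0155,-0.0885,0.004,0,0,0,-1],[0.0155,-0.0885,0.003,0,0,0,-1]]'
```

```text
clock: 4.1
eef_pos: [546.3, -17.8, 99.9]
tool_rot: [3.141, -0.002, -2.962]
force: [-2.7, -0.4, 2.5]
width: 0.5
```

```bash
python3 -m pendant '[[0,0,-0.001,0,0,0,-1],[0,0,-0.002,0,0,0,-1],[0,0,-0.003,0,0,0,-1],[0,0,-0.003,0,0,0,-1]]'
```

```text
clock: 4.5
eef_pos: [546.1, -18.0, 99.2]
tool_rot: [3.141, -0.001, -2.963]
force: [-7.4, 1.6, 18.0]
width: -0.0
```

Hatch 2 is also firm (18 N). On to hatch 3.

```bash
python3 -m pendant '[[0,0,0.02,0,0,0,-1],[0.005,-0.03,0.02,0,0,0,-1],[0.011,-0.06,0.02,0,0,0,-1],[0.0155,-0.0885,0.02,0,0,0,-1],[0.0155,-0.0885,0.012,0,0,0,-1],[0.0155,-0.0885,0.006,0,0,0,-1],[0.0155,-0.0885,0.004,0,0,0,-1],[0.0155,-0.0885,0.003,0,0,0,-1]]'
```

```text
clock: 5.3
eef_pos: [561.9, -105.9, 100.0]
tool_rot: [3.14, -0.001, -2.962]
force: [-2.1, 2.3, 3.2]
width: -0.0
```

```bash
python3 -m pendant '[[0,0,-0.001,0,0,0,-1],[0,0,-0.002,0,0,0,-1],[0,0,-0.003,0,0,0,-1],[0,0,-0.003,0,0,0,-1]]'
```

```text
clock: 5.7
eef_pos: [562.4, -107.6, 97.3]
tool_rot: [3.141, 0.0, -2.964]
force: [-0.8, 0.8, 2.6]
width: 0.0
```

Hatch 3 sinks under 2.6 N, so this is the unlatched one. I'll push further in stages.

```bash
python3 -m pendant '[[0,0,-0.002,0,0,0,-1],[0,0,-0.004,0,0,0,-1],[0,0,-0.006,0,0,0,-1],[0,0,-0.008,0,0,0,-1],[0,0,-0.01,0,0,0,-1]]'
```

```text
clock: 6.2
eef_pos: [561.7, -108.4, 86.8]
tool_rot: [-3.141, -0.002, -2.965]
force: [-5.2, -0.9, 0.8]
width: 0.4
```

```bash
python3 -m pendant '[[0,0,-0.002,0,0,0,-1],[0,0,-0.004,0,0,0,-1],[0,0,-0.006,0,0,0,-1],[0,0,-0.008,0,0,0,-1]]'
```

```text
clock: 6.6
eef_pos: [562.8, -108.1, 79.1]
tool_rot: [-3.141, 0.001, -2.965]
force: [-2.3, -0.5, -0.5]
width: 0.1
```

```bash
python3 -m pendant '[[0,0,-0.002,0,0,0,-1],[0,0,-0.004,0,0,0,-1],[0,0,-0.006,0,0,0,-1],[0,0,-0.006,0,0,0,-1],[0,0,-0.006,0,0,0,-1]]'; python3 -c "
from h import *
t=ctrl.get_image('top');s=ctrl.get_image('scene')
cv2.imwrite('pics/c2.png',np.hstack([cv2.resize(t[120:270,290:450],None,fx=2.4,fy=2.4),cv2.resize(s[150:300,190:350],None,fx=2.4,fy=2.4)]))"
```

```text
clock: 7.1
eef_pos: [563.3, -107.5, 73.5]
tool_rot: [-3.142, 0.002, -2.964]
force: [-0.3, -0.2, 0.3]
width: -0.1
```

View pics/c2.png

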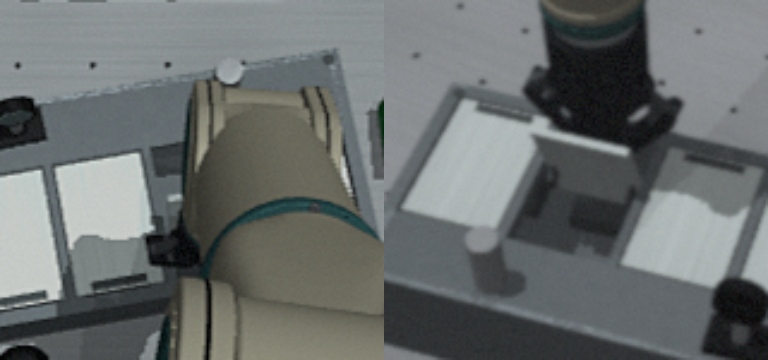

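Hatch 3 has tipped fully: in the scene view its underside stands upright at about (585,165) in the crop, and the forces are near zero. Now I'll withdraw straight up and slightly back.

```bash
python3 -m pendant '[[-0.001,0,0.006,0,0,0,-1],[-0.002,0,0.012,0,0,0,-1],[-0.003,0,0.02,0,0,0,-1],[-0.003,0,0.028,0,0,0,-1],[-0.006,0,0.036,0,0,0,-1],[-0.015,0.002,0.045,0,0,0,-1]]'
```

```text
clock: 7.8
eef_pos: [547.8, -106.1, 119.2]
tool_rot: [-3.141, 0.001, -2.965]
force: [0.3, 0.9, -0.4]
width: -0.3
```

```bash
python3 -m pendant '[[-0.02,0.004,0.02,0,0,0,-1],[-0.04,0.008,0.05,0,0,0,-1],[-0.06,0.011,0.08,0,0,0,-1],[-0.08,0.014,0.11,0,0,0,-1],[-0.11,0.02,0.14,0,0,0,-1],[-0.15,0.07,0.15,0,0,0,-1],[-0.15,0.11,0.15,0,0,0,-1],[-0.15,0.11,0.15,0,0,0,-1]]'; python3 -c "
from h import *
t=ctrl.get_image('top');s=ctrl.get_image('scene')
cv2.imwrite('pics/c3.png',np.hstack([cv2.resize(t[120:300,220:420],None,fx=2,fy=2),cv2.resize(s[150:330,190:390],None,fx=2,fy=2)]))"
```

```text
clock: 8.6
eef_pos: [395.3, 9.5, 269.5]
tool_rot: [3.14, 0.002, -2.956]
force: [0.9, -0.5, 0.6]
width: -0.1
```

View pics/c3.png

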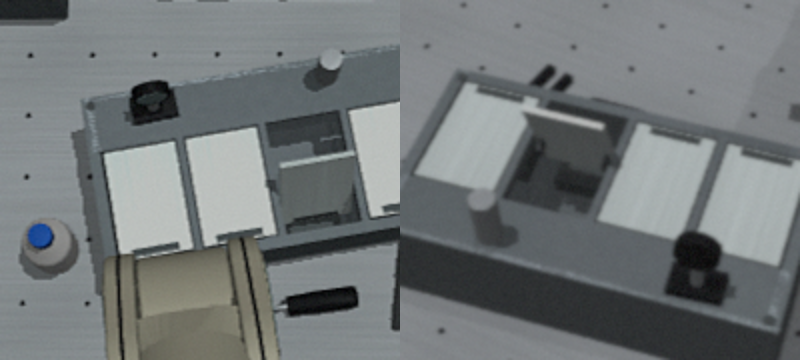

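Hatch 3 stays open with the fingers clear, and the other three are flush. A quick check of the angle from the far edge's corners in both views, plus a settle:

```bash
python3 -m pendant '[[0,0,0,0,0,0,-1],[0,0,0,0,0,0,-1],[0,0,0,0,0,0,-1],[0,0,0,0,0,0,-1],[0,0,0,0,0,0,-1]]'; python3 - <<'E'
from h import *
for p,q in(((359.5,201.5),(293.5,212.5)),((398.5,196.5),(251.5,206))):
    X,e=tri(p,q); ex=np.array([np.cos(.177),np.sin(.177)]); r=(X[:2]-[615.8,-53.3])@ex+30
    print(X.round(1),round(e,1),'rel axis x',round(r,1),'z',round(X[2]-85,1),'angle',round(np.arctan2(X[2]-85,r)-np.arctan2(15,72),2),'r',round(np.hypot(X[2]-85,r),1))
t=ctrl.get_image('top'); s=ctrl.get_image('scene'); a=cv2.imread('pics/c3.png')
b=np.hstack([cv2.resize(t[120:300,220:420],None,fx=2,fy=2),cv2.resize(s[150:330,190:390],None,fx=2,fy=2)])
print('changed px',(cv2.absdiff(a,b).max(2)>60).sum())
d0=cv2.imread('pics/scene0.png'); print('lens/post/bottle px change',[int((cv2.absdiff(d0,s).max(2)>60)[y0:y1,x0:x1].sum()) for x0,y0,x1,y1 in((320,262,358,305),(222,243,243,272),(408,248,448,303))])
E
```

```text
clock: 9.2
eef_pos: [397.5, 3.7, 268.1]
tool_rot: [3.142, -0.001, -2.965]
force: [0.8, -0.7, 0.4]
width: 0.1
[598.3 -60.4 160. ] 4.9 rel axis x 11.5 z 75.0 angle 1.21 r 75.9
[ 611.4 -141.4  148.5] 4.7 rel axis x 10.2 z 63.5 angle 1.21 r 64.3
changed px 2091
lens/post/bottle px change [0, 1, 0]
```

```bash
python3 -c "
from cell import ctrl
s=ctrl.read_state();print(abs(s['qd']).max(),s['force']);print(ctrl.finish_job())"
```

```text
0.005892094359354857 [-0.2700137   0.20394312  0.37150424]
the job is handed in; nothing more can be done
None
```

Hatch 3 was the unlatched one. It now stands fully open, and I handed the job in at about 9 s of the 51 s allowed.

**What I did:** I found the hatches from the two fixed cameras, which agreed to about 2–3 mm. Hatches 1 and 2 stood firm under 18–19 N, and hatch 3 sank under about 2.6 N. I pushed it down about 26 mm until it fell over, then drew the shut fingers clear. Hatch 4 was not pressed, since hatch 3 had already been found. I viewed 5 pictures.

**Last checks:**
- **Open angle:** rough triangulation of the far edge gave about 1.21 rad at both corners. The two views missed each other by nearly 5 mm there, and the two corner heights differed by 11 mm. That makes it a coarse confirmation of "above 1.1".
- **Other hatches:** the other three looked shut in the pictures.
- **Things around:** the lens, post and bottle showed no change in the scene picture. I did not measure the screwdriver, fork, mouse or carton again; the arm only passed well above the table there.
- **Picture comparison:** comparing the last pictures before and after the settle showed about 2,100 changed pixels. I put this down to the arm still settling, but did not look into it.
- **Robot:** at rest and clear, with force readings under 0.5 N. The highest reading between moves was about 20 N, against the 45 N limit.

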